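# Level the plate-pouring table and lock its front foot

## Task

The levelling table is out of true and Petri dishes are about to be poured on it. Loosen the knurled brass lock ring of the single front foot, turn the black screw head above it until the level's bubble lies wholly inside the black circle, then tighten the lock ring fully home again so that the setting holds. Leave the things lying around where they are.

Things in the scene. Friction and masses are not known exactly. Their poses are not given: they have to be found in the camera images.
- levelling_table: Aluminium plate 184 x 164 x 10 mm, top 46 mm above the bench, on three screw feet. Origin on the bench under its centre; x runs from the single front foot (x=-70, y=0) to two rear feet (x=66, y=+-56), z up. It cannot slide; it tilts under 0.5 degrees. The rear feet have the same rings and heads but are set and locked: they do not turn. A thin black rubber pad lies in the middle.
- ring_grip (a point): Centre of the front foot's knurled brass lock ring, 66 mm above the bench: round, 45 mm wide, 14 mm high (59 to 73 mm above the bench), on a 34 mm wide boss. Turns about the foot's vertical axis. Grip it across its diameter from above, the fingers straddling the narrower screw head. Free all round above the plate; the bubble level's edge is 105 mm away. It does not rise noticeably.
- lock_ring (a joint): Turn of the front lock ring, rad: 0 = fully home on its firm stop (tight), growing as it is loosened (anticlockwise from above), up to 4. Starts within 0.06 of home. It works a clamp under the plate: near home the foot's screw is held fast and slips in the fingers rather than turns, beyond 0.45 it is free. Takes 0.2 to 0.4 N m and stays where it is left.
- screw_head (a point): Centre of the front foot's black knurled screw head: round, 29 mm wide, 19 mm high (84 to 103 mm above the bench), coaxial with the lock ring and 11 mm clear above it; white radial mark on top. Clockwise from above raises the front corner, 2 mm a turn. Takes 0.1 N m with the ring loose; stays where left; does not follow the ring. Stops 3.1 rad either side of level.
- bubble_centre (a point): Centre of the level's bubble, a pale disc 9 mm across. It runs along the table's x axis to the higher side: 5 mm per rad of the screw, towards the front foot (-x of the table) as the screw is turned clockwise. Starts 7 to 15 mm from the middle of the circle.
- ring_centre (a point): Middle of the black circle (14 mm inside diameter) on the glass of the bubble level, 56 mm above the bench. The level is round, green with a black rim, 46 mm wide, 12 mm high, fixed on the plate between the rear feet, 58 mm behind the plate's centre. The table is level when the bubble lies in the middle of the circle.
- dish_lower: Lower of two stacked empty Petri dishes, each 63 mm across and 15 mm high; origin at the centre of its underside. A bystander.
- dish_upper: Upper of the two stacked Petri dishes, 63 mm across, 15 mm high; origin at the centre of its underside. A bystander.
- bench_timer: White bench timer, 66 x 62 x 18 mm, lying right of the table; origin at the centre of its underside. A bystander.
- felt_marker: White felt marker with a black cap, 135 mm long, 17 mm thick, lying left of the table; origin at the centre of its underside. A bystander.
Not all that is in view belongs to the job. There is more than one size of the levelling_table; the one meant has the size given above.

How it is judged (in metres and radians):
On the way, in this order (a step that is already met when the one before it is completed fails the run):
1. the front foot's lock ring is loosened (0.45 rad or more from home) (value of joint lock_ring above 0.45 rad), for 0.2 s.
2. with the ring loose, the screw is turned until the bubble lies inside the circle (horizontal distance between bubble_centre and ring_centre below 0.0025 m and value of joint lock_ring above 0.45 rad), for 0.3 s.
At the end, for the whole second after the job is handed in: The bubble lies wholly inside the circle (its centre within 2.5 mm of the middle), the front lock ring is screwed home (within 0.15 rad of its stop), and the dishes, timer and marker are within 40 mm of where they were (horizontal distance between bubble_centre and ring_centre below 0.0025 m and value of joint lock_ring below 0.15 rad and distance of each of dish_lower, dish_upper, bench_timer, felt_marker from where it was at the start of the episode below 0.04 m); the robot touches nothing.
It fails at once if one of the things lying around is pushed away (distance of any of dish_lower, dish_upper, bench_timer, felt_marker from where it was at the start of the episode above 0.04 m).
It also fails if it takes over 64 s, if anything falls off the work surface, if the arm or the gripper's body presses on something with over 40 N, if the wrist force passes 120 N, or if a joint passes its speed limit or range.

## Robot

A 6-joint arm with a two-finger parallel gripper is mounted at the origin on a cart in front of the work surface, level with it; the furniture and walls round the work are solid. World frame = base frame: x ahead of the robot, y to its left, z up, the work surface at z = 0. Lengths are in m, angles in degrees, forces in N, time in s.
With the tool pointing down it reaches from about 0.4 to 0.825 m from the base axis. Payload 7 kg.
Tool frame: the origin (TCP) lies on the centre line of the jaws, within the pads' length; the fingertips stand 19 mm ahead of it and the grasp point (between the pads) is the TCP; z points along the fingers, y is the line along which they close (so a half turn about z gives the same grasp; the last joint's range is limited). The gripper opens to 88 mm and grips with 3 to 60 N. Pads are 19 mm wide; open, the fingers measure 130 mm over their backs; the gripper's body (78 mm by 193 mm) begins 47 mm behind the grasp point.
Start: joints at [90.877, 20.546, 0.682, 0, -70.136, -16.507], TCP at [0.182, 0.65, 0.246] pointing down, gripper open.
Joint ranges: [-176.03, 176.03], [-82.01, 121.73], [-58.28, 71.71], [-173.87, 95.51], [-174.79, -0.11], [-173.66, 173.66]. Speed limits (degrees/s): [136.94, 136.94, 172.46, 180, 180, 180].

## Interface

Orientations are given as [roll, pitch, yaw] about the fixed x, y, z axes, in that order (R = Rz(yaw) Ry(pitch) Rx(roll)).
In Python, from plant import * gives the robot as it stands. The module is installed in compiled form; this text tells all that it offers.
- The arm moves only by the tool play_rows, never from a script. Its argument "deltas" is a list of rows, each a list of 6 numbers: the shift along the world's x, y, z scaled (see below), then the turn, a rotation vector about the world's x, y, z scaled (see below). A call has 1 to 10 rows; each row shifts and turns the commanded pose from where the row before left it; what a row does not reach is not made up. The controller multiplies each number of a shift by 800 mm and each number of a turn by 180 degrees. A row lasts 1/10 s, in which the tool goes at most 50 mm and 8.59 degrees, less where a joint would pass 70% of its speed; a pose out of reach is approached as far as the arm can. A call with a number of a shift or a turn outside -1 to 1 is refused whole. A call with a gripper value outside its range is refused whole. "gripper" is the gripper command: -1 is shut, 1 is fully open, values between are in proportion, set as the call begins (left out, the last holds). The fingers move at their own pace and stop on an object; the grip force is fixed at half the most. Time passes only in rows, so rows that do not move let the fingers close. It gives the time, the measured TCP pose, the force, the opening and the grip force at its end, in the units of the state.
- get_obs(): the state, without advancing time (a new reading comes with each control period).
- snapshot(name): name is "scene" or "side" or "wrist"; returns (picture, depth): 420x560x3 uint8, blue, green, red; 420x560 float32, m along the optical axis (not along the pixel's ray), 0 where there is no reading.
- camera_model(name): a dict with "fx", "fy", "cx", "cy" (pixels), "world_to_cam" (4x4, takes a point from world to camera coordinates). Camera axes: x right, y down, z forward; pixel columns grow to the right and rows downward; lengths in m; the calibration is good to about 2 mm. A picture is of the moment at which its call begins: read the wrist's pose just before it. camera_model takes no time and is no camera call; for the wrist camera it gives the pose at the moment of the call.
- close_job(): hands the job in; it is judged then, once.
The state is a dict: "clock": time; "joint_pos": joint angles; "qvel": joint speeds; "tau": joint torques, N m; "tool_pos": TCP position; "orientation": TCP orientation; "force": force on the tool from outside, world axes, zero at the start; "moment": the same for the moment, N m; "opening": finger opening in m; "gripper_force": force on a finger pad.
Only numpy, scipy, OpenCV 4.12 (cv2) and the standard library are available. Lean on these libraries where they do the work, as an engineer would, in place of code of your own. Each camera call takes 0.05 s, during which the arm holds its last target. There are 200 camera calls.

## Working session

There is one attempt and no reset: what is moved stays moved. The work goes in short steps, Python scripts to look and compute and a tool call to move; the robot and the scene stay as the last step left them, time stands still between calls to the robot, and variables do not carry over. Pictures are saved under pics/ and viewed, at most 10 in all, crops included, and the job is handed in when it is done.

Besides the shell and the picture viewer there is one more tool, called after ">>>" as a command line: name --pt "numbers of a row" for each row, then --argument value for the rest. play_rows: Moves the arm, as the interface text tells. Its arguments: {"type":"object","properties":{"deltas":{"type":"array","items":{"type":"array","items":{"type":"number","minimum":-1,"maximum":1}}},"gripper":{"type":"number"}},"required":["deltas"]}

```bash
mkdir -p pics; python3 - <<'E'
from plant import *
import cv2,numpy as np
o=get_obs();print(o)
for n in("scene","side"):
    p,d=snapshot(n);cv2.imwrite(f"pics/{n}0.png",p);np.save(f"pics/{n}0.npy",d)
    m=camera_model(n);print(n,m['fx'],m['cx'],m['cy'],np.round(np.linalg.inv(m['world_to_cam']),3).tolist())
E
```

```text
{'clock': 0.0, 'joint_pos': array([ 9.08767721e+01,  2.05907776e+01,  6.32947519e-01, -2.19002158e-02,
       -7.01365539e+01, -1.65067309e+01]), 'qvel': array([ 0.06311132,  0.01063551, -0.02145165,  0.06126161,  0.03315977,
        0.03368198]), 'tau': array([-4.08408696e-04, -5.82718670e+01,  2.93047410e+01,  6.99748859e+00,
        6.86637824e-03, -1.49787202e-04]), 'tool_pos': array([0.1817524 , 0.64957613, 0.24461822]), 'orientation': array([ 1.79903656e+02, -7.08090814e-03, -1.56374110e+01]), 'force': array([ 0.45472302, -0.21648682,  0.42512192]), 'moment': array([-0.05189134, -0.03539726, -0.01710557]), 'gripper_force': 0.0, 'opening': 0.08788235054459978}
scene 438.17786024822857 288.0493473143976 209.69620078877065 [[0.857, -0.227, 0.463, -0.022], [-0.515, -0.354, 0.78, -0.609], [-0.013, -0.907, -0.42, 0.55], [0.0, 0.0, 0.0, 1.0]]
side 444.29384754870273 275.45012134416925 209.90108960264146 [[0.729, 0.495, -0.473, 0.944], [0.685, -0.523, 0.508, -0.23], [0.004, -0.693, -0.72, 0.793], [0.0, 0.0, 0.0, 1.0]]
```

View pics/scene0.png

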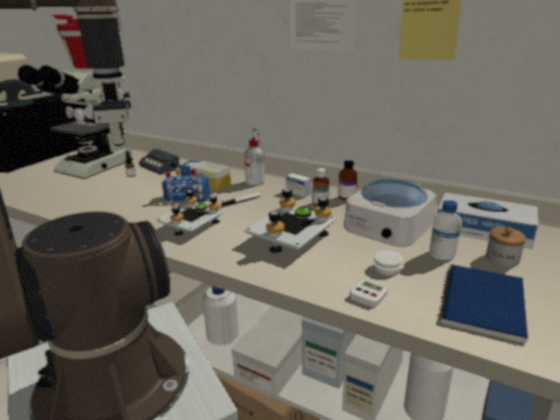

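View pics/side0.png

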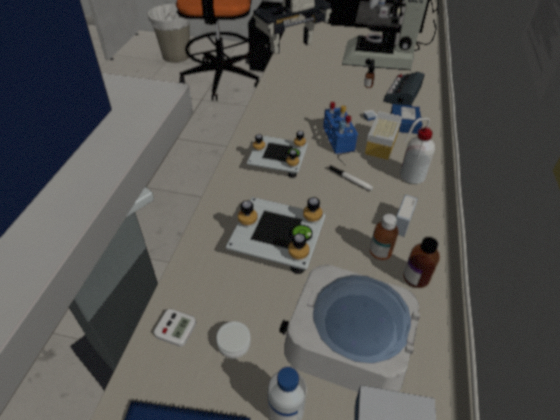

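The side view shows two tables. The larger one is centred near (277,232), with its green level near (302,233) between the rear feet at (313,208) and (298,245). Its front foot is near (247,212). I'll measure these next.

```bash
cat > h.py <<'E'
import cv2,numpy as np
def ray(m,u,v,z):
    T=np.linalg.inv(m['world_to_cam']);d=T[:3,:3]@[(u-m['cx'])/m['fx'],(v-m['cy'])/m['fy'],1]
    return T[:3,3]+d*(z-T[2,3])/d[2]
def blobs(mask,lo=8):
    n,_,s,c=cv2.connectedComponentsWithStats(mask.astype(np.uint8))
    return [(c[i],s[i]) for i in range(1,n) if s[i,4]>=lo]
E
python3 - <<'E'
from plant import *
from h import *
for n,(x0,x1,y0,y1) in(("side",(220,340,190,280)),("scene",(240,340,180,260))):
    p=cv2.imread(f"pics/{n}0.png");d=np.load(f"pics/{n}0.npy");m=camera_model(n)
    h=cv2.cvtColor(p,cv2.COLOR_BGR2HSV)
    roi=np.zeros(p.shape[:2],bool);roi[y0:y1,x0:x1]=1
    for nm,mk,z in(("brass",(h[...,0]>8)&(h[...,0]<28)&(h[...,1]>140)&(h[...,2]>70),.066),("green",(h[...,0]>35)&(h[...,0]<80)&(h[...,1]>120),.058),("black",(h[...,2]<50),.095)):
        for c,s in blobs(mk&roi): print(n,nm,c.round(1),s,ray(m,*c,z).round(4))
    cv2.imwrite(f"pics/{n}c.png",cv2.resize(p[y0:y1,x0:x1],None,fx=6,fy=6,interpolation=cv2.INTER_CUBIC))
E
```

```text
side brass [312.3 214.4] [304 208  17  12 135] [0.537  0.3295 0.066 ]
side brass [247.2 217.8] [239 211  17  13 137] [0.4382 0.2215 0.066 ]
side brass [298.4 251.5] [289 245  19  13 161] [0.5845 0.2279 0.066 ]
side green [300.7 230.2] [292 225  19  14 145] [0.5449 0.2814 0.058 ]
side black [312.3 206.4] [307 201  12  10  69] [0.5378 0.326  0.095 ]
side black [245.7 209.6] [240 204  13  11  83] [0.4387 0.2184 0.095 ]
side black [277.6 230.4] [ 252  212   57   37 1210] [0.5301 0.2221 0.095 ]
side black [295.8 269.7] [290 267  13   6  54] [0.6246 0.1724 0.095 ]
scene brass [320.2 185. ] [314 183  14   5  53] [0.683  0.3891 0.066 ]
scene brass [287.1 202.5] [281 198  13   9  82] [0.5333 0.3316 0.066 ]
scene brass [322.4 211.5] [316 206  14  11  99] [0.581  0.2325 0.066 ]
scene brass [276.1 226.9] [268 221  17  11 122] [0.4361 0.221  0.066 ]
scene green [302.5 211.7] [296 208  14   8  86] [0.546  0.2736 0.058 ]
scene black [286.6 194.5] [282 192  10   8  53] [0.5261 0.3213 0.095 ]
scene black [322.8 203.5] [318 200  11   9  62] [0.5735 0.2209 0.095 ]
scene black [291.9 221.5] [270 213  44  20 468] [0.4534 0.1756 0.095 ]
scene black [322.7 233.8] [319 231   8   6  27] [0.4788 0.087  0.095 ]
scene black [275.6 249.1] [270 246  12   7  69] [0.3579 0.0843 0.095 ]
```

View pics/sidec.png

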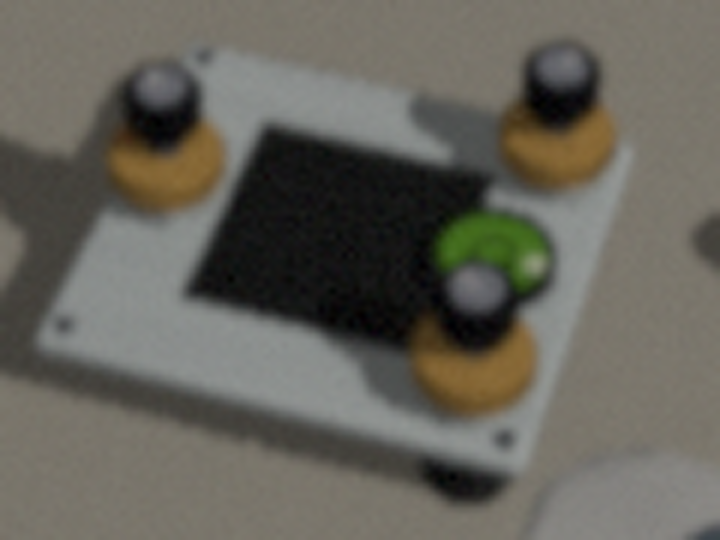

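The crop shows the bubble as a pale spot at crop (533,263), which is side px (309,234). It lies on the rear (+x) side of the circle, so the screw must turn clockwise. Foot spacings come out at 112 mm and 136 mm, both matching the text. The front foot is at about (0.437, 0.220), so I'll move there.

>>> play_rows --pt "0.026 -0.044 0 0 0 0" --pt "0.026 -0.044 0 0 0 0" --pt "0.026 -0.044 0 0 0 0" --pt "0.026 -0.044 0 0 0 0" --pt "0.026 -0.044 0 0 0 0" --pt "0.026 -0.044 0 0 0 0" --pt "0.026 -0.044 0 0 0 0" --pt "0.026 -0.044 0 0 0 0" --pt "0.026 -0.044 0 0 0 0" --pt "0.026 -0.044 0 0 0 0" --gripper 1

```text
clock: 1.1
tool_pos: [0.3902, 0.2963, 0.2455]
orientation: [180.0, 0.0, -15.6]
force: [0.3, 0.1, -1.1]
opening: 0.0877
gripper_force: 0.0
```

>>> play_rows --pt "0 0 0 0 0 0" --pt "0 0 0 0 0 0"

```text
clock: 1.3
tool_pos: [0.3902, 0.2972, 0.2455]
orientation: [-180.0, 0.0, -15.8]
force: [-1.5, 0.4, 0.2]
opening: 0.0875
gripper_force: 0.0
```

```bash
python3 - <<'E'
from plant import *
from h import *
o=get_obs();print(o['joint_pos'].round(1),o['tool_pos'].round(4),o['orientation'].round(2))
m=camera_model("wrist");p,d=snapshot("wrist");cv2.imwrite("pics/w1.png",p)
print(m['fx'],np.round(np.linalg.inv(m['world_to_cam']),3).tolist())
E
```

```text
[ 60.3   2.9 -21.9  -0.  -65.1  13.9] [0.3902 0.2972 0.2455] [-1.7999e+02  1.0000e-02 -1.5760e+01]
294.30028403893994 [[-0.272, -0.933, -0.236, 0.454], [-0.962, 0.264, 0.066, 0.28], [0.001, 0.245, -0.97, 0.385], [0.0, 0.0, 0.0, 1.0]]
```

View pics/w1.png

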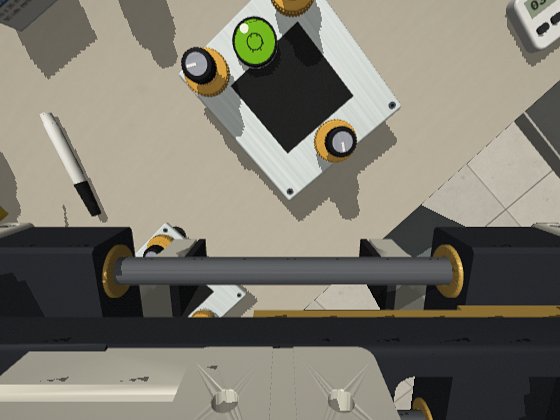

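The wrist view shows the level's circle at (254,42), the bubble at (243,28) on the rear side, and the front foot at (335,140). I'll measure these and refine the foot centre.

```bash
cat >> h.py <<'E'
def level(p,m,c0=None):
    """green disc centre (=level centre) and bubble, world, at glass height"""
    h=cv2.cvtColor(p,cv2.COLOR_BGR2HSV)
    g=((h[...,0]>35)&(h[...,0]<80)&(h[...,1]>120)&(h[...,2]>60)).astype(np.uint8)
    cs=max(cv2.findContours(g,0,2)[0],key=cv2.contourArea)
    hull=cv2.convexHull(cs);f=np.zeros_like(g);cv2.fillPoly(f,[hull],1)
    inn=cv2.erode(f,np.ones((3,3),np.uint8))
    M=cv2.moments(f,True);gc=(M['m10']/M['m00'],M['m01']/M['m00'])
    pale=inn*((h[...,1]<110)&(h[...,2]>130)).astype(np.uint8)
    blk=inn*(h[...,2]<110).astype(np.uint8)
    b=max(blobs(pale,1),key=lambda x:x[1][4],default=None)
    print("green c",np.round(gc,1),"area",f.sum(),"bbox",cv2.boundingRect(hull))
    G=ray(m,*gc,.057);R=None
    if blk.sum(): 
        y,x=np.nonzero(blk);(rc,rs,_)=cv2.fitEllipse(np.c_[x,y].astype(np.float32)) if len(x)>5 else (None,0,0)
        print("circle",rc,rs,len(x));R=ray(m,*rc,.056)
    if b: print("bubble",b[0].round(1),b[1],"B",ray(m,*b[0],.056).round(4),"G",G.round(4),"R",R)
    ax=np.array([np.cos(np.radians(25.7)),np.sin(np.radians(25.7))])
    if b: 
        B=ray(m,*b[0],.056)
        print("along x: B-G mm",((B-G)[:2]@ax*1e3).round(2), "B-R",None if R is None else ((B-R)[:2]@ax*1e3).round(2))
E
python3 - <<'E'
from plant import *
from h import *
p=cv2.imread("pics/w1.png");m=camera_model("wrist");level(p,m)
h=cv2.cvtColor(p,cv2.COLOR_BGR2HSV)
br=(h[...,0]>8)&(h[...,0]<28)&(h[...,1]>140)&(h[...,2]>70);br[200:]=0
for c,s in blobs(br): print("brass",c.round(1),s,ray(m,*c,.073).round(4))
bk=(h[...,2]<60)&(h[...,1]<200);bk[200:]=0
for c,s in blobs(bk,60): print("blk",c.round(1),s)
# fill foot outline: brass+head, circle of outer brass contour
roi=br.copy().astype(np.uint8);roi[:,:300]=0;roi[:100]=0
pts=np.vstack([c for c in cv2.findContours(roi,0,1)[0]])
c,r=cv2.minEnclosingCircle(pts);print("ring circ",c,r,ray(m,*c,.066).round(4))
cv2.imwrite("pics/w1c.png",cv2.resize(p[0:180,210:390],None,fx=3.3,fy=3.3,interpolation=cv2.INTER_NEAREST))
E
```

```text
green c [254.2  41. ] area 1476 bbox (234, 19, 41, 45)
circle (254.6010284423828, 40.26327896118164) (14.01522445678711, 24.950122833251953) 65
bubble [244.   28.2] [240  23   9  11  69] B [0.5653 0.2886 0.056 ] G [0.5513 0.2822 0.057 ] R [0.55206185 0.28161349 0.056     ]
along x: B-G mm 15.41 B-R 14.93
brass [291.8   5.2] [271   0  42  17 406] [0.5656 0.2396 0.073 ]
brass [212.5  76.9] [185  47  44  49 792] [0.5272 0.3308 0.073 ]
brass [328.4 139.3] [314 120  42  42 624] [0.4385 0.2352 0.073 ]
blk [555.4  18.1] [551  12   9  12  69]
blk [291.2  87.3] [ 231   17  122  136 8076]
blk [542.7  28. ] [537  23  12  11  82]
blk [200.6  66.9] [181  47  36  37 527]
blk [339.2 141.6] [325 126  32  31 384]
blk [ 84.5 190.5] [ 74 181  22  19 251]
ring circ (334.7622985839844, 140.23770141601562) 21.59581756591797 [0.4354 0.228  0.066 ]
```

View pics/w1c.png

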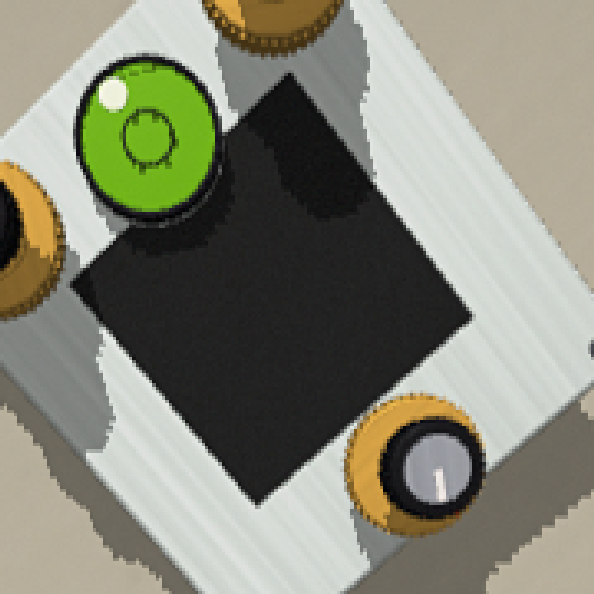

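The crop shows the bubble at the rear rim, about 15 mm off, so roughly 3 rad clockwise. The grey head top is at wrist px (342.4,141.5). The ring estimates disagree by about 7 mm in y, because the head partly hides the brass. I'll use the head top in all views instead.

```bash
python3 - <<'E'
from plant import *
from h import *
m=camera_model("wrist");ms=camera_model("side");mc=camera_model("scene")
print(ray(m,342.4,141.5,.103),ray(ms,246.7,204.7,.103))
# two-view triangulation
P=[np.array([[k['fx'],0,k['cx']],[0,k['fy'],k['cy']],[0,0,1]])@k['world_to_cam'][:3] for k in(m,ms)]
X=cv2.triangulatePoints(P[0],P[1],np.array([342.4,141.5]),np.array([246.7,204.7]));print((X[:3]/X[3]).T)
# outer outline circles: project known cylinder ring circle (z .059..073,r 22.5) bottom/upper: check candidates by outer bbox
p=cv2.imread("pics/side0.png");h=cv2.cvtColor(p,cv2.COLOR_BGR2HSV)
for x in ((0.4354,.228),(.437,.221),(.436,.2245)):
  for k,n in((m,"w"),(ms,"s"),(mc,"c")):
    a=np.linspace(0,6.28,60);q=np.vstack([np.c_[x[0]+.0225*np.cos(a),x[1]+.0225*np.sin(a),np.full(60,z),np.ones(60)] for z in(.059,.073)])
    c=(k['world_to_cam']@q.T);u=k['fx']*c[0]/c[2]+k['cx'];v=k['fy']*c[1]/c[2]+k['cy']
    print(x,n,u.min().round(1),u.max().round(1),v.min().round(1),v.max().round(1))
E
```

```text
[0.4344815 0.2274863 0.103    ] [0.43521515 0.22507396 0.103     ]
[[0.43383269 0.22666843 0.10078942]]
(0.4354, 0.228) w 312.8 357.8 117.5 162.3
(0.4354, 0.228) s 238.2 258.5 206.3 225.2
(0.4354, 0.228) c 265.1 283.7 219.2 232.7
(0.437, 0.221) w 318.7 364.1 113.9 159.0
(0.437, 0.221) s 236.4 256.8 208.2 227.3
(0.437, 0.221) c 267.1 285.8 220.1 233.7
(0.436, 0.2245) w 315.8 361.0 115.9 160.9
(0.436, 0.2245) s 237.2 257.6 207.2 226.2
(0.436, 0.2245) c 266.0 284.7 219.7 233.2
```

The views agree on about (0.435, 0.227). I'll move over it and begin descending.

>>> play_rows --pt "0.014 -0.022 0 0 0 0" --pt "0.014 -0.022 0 0 0 0" --pt "0.014 -0.022 0 0 0 0" --pt "0.014 -0.022 0 0 0 0" --pt "0 0 -0.025 0 0 0" --pt "0 0 -0.025 0 0 0" --pt "0 0 -0.025 0 0 0" --pt "0 0 -0.025 0 0 0" --pt "0 0 0 0 0 0" --pt "0 0 0 0 0 0"

```text
clock: 2.35
tool_pos: [0.4346, 0.2284, 0.1657]
orientation: [179.9, 0.0, -15.5]
force: [0.1, -0.1, 0.7]
opening: 0.0874
gripper_force: 0.0
```

```bash
python3 - <<'E'
from plant import *
from h import *
o=get_obs();print(o['joint_pos'].round(1),o['tool_pos'].round(4),o['orientation'].round(2))
m=camera_model("wrist");p,d=snapshot("wrist");cv2.imwrite("pics/w2.png",p)
t=o['tool_pos'];q=m['world_to_cam']@np.r_[t[:2],.103,1];print("tcp axis at z.103 px",m['fx']*q[0]/q[2]+m['cx'],m['fy']*q[1]/q[2]+m['cy'])
level(p,m)
E
```

```text
[ 50.7   7.2 -28.5   0.  -54.3  23.7] [0.4346 0.2284 0.1657] [179.95   0.   -15.54]
tcp axis at z.103 px 282.79047021367194 231.3542960389156
green c [178.7  94.6] area 2267 bbox (153, 67, 52, 56)
circle (178.62384033203125, 93.67550659179688) (17.39162826538086, 32.67683029174805) 92
bubble [164.5  79.3] [159  73  11  13 104] B [0.5655 0.2882 0.056 ] G [0.5517 0.2812 0.057 ] R [0.5525583  0.28128006 0.056     ]
along x: B-G mm 15.53 B-R 14.68
```

View pics/w2.png

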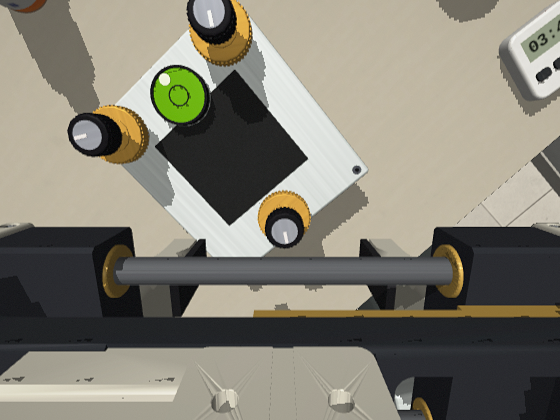

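The head top is at (285,232) and the TCP axis projects to (283,231), so alignment is within about 1.5 mm. I'll descend onto the ring and grip.

>>> play_rows --pt "0 -0.0015 -0.025 0 0 0" --pt "0 0 -0.025 0 0 0" --pt "0 0 -0.025 0 0 0" --pt "0 0 -0.025 0 0 0" --pt "0 0 -0.017 0 0 0" --pt "0 0 0 0 0 0" --pt "0 0 0 0 0 0"

```text
clock: 3.1
tool_pos: [0.4352, 0.2272, 0.073]
orientation: [-179.9, -0.0, -15.6]
force: [0.3, 0.2, 0.6]
opening: 0.0877
gripper_force: 0.0
```

>>> play_rows --pt "0 0 0 0 0 0" --pt "0 0 0 0 0 0" --pt "0 0 0 0 0 0" --pt "0 0 0 0 0 0" --pt "0 0 0 0 0 0" --pt "0 0 0 0 0 0" --pt "0 0 0 0 0 0" --pt "0 0 0 0 0 0" --gripper -1

```text
clock: 3.9
tool_pos: [0.435, 0.2271, 0.0721]
orientation: [-179.9, -0.0, -15.6]
force: [-0.5, 3.8, 0.2]
opening: 0.0422
gripper_force: 30.0
```

>>> play_rows --pt "0 0 0 0 0 0.03" --pt "0 0 0 0 0 0.03" --pt "0 0 0 0 0 0.03" --pt "0 0 0 0 0 0.03"

```text
clock: 4.3
tool_pos: [0.435, 0.2273, 0.0721]
orientation: [-179.9, -0.0, 6.2]
force: [-1.5, 5.6, -6.1]
opening: 0.0422
gripper_force: 30.0
```

```bash
python3 - <<'E'
from plant import *
o=get_obs();print({k:o[k] for k in('joint_pos','tool_pos','orientation','force','moment','opening')})
E
```

```text
{'joint_pos': array([ 5.05761834e+01,  1.42525961e+01, -3.48991964e+01, -2.65974496e-02,
       -4.07630053e+01,  4.56197828e+01]), 'tool_pos': array([0.43499181, 0.22726784, 0.07209588]), 'orientation': array([-1.79927977e+02, -4.87257912e-02,  6.17580311e+00]), 'force': array([-1.46435339,  5.56991064, -6.11989033]), 'moment': array([ 1.78835367,  0.10370105, -0.21291743]), 'opening': 0.04215755616489965}
```

The 0.21 N m reaction shows the ring is turning. I'll continue.

>>> play_rows --pt "0 0 0 0 0 0.03" --pt "0 0 0 0 0 0.03" --pt "0 0 0 0 0 0.03" --pt "0 0 0 0 0 0.03" --pt "0 0 0 0 0 0.03" --pt "0 0 0 0 0 0.03" --pt "0 0 0 0 0 0.03" --pt "0 0 0 0 0 0" --pt "0 0 0 0 0 0" --pt "0 0 0 0 0 0"

```text
clock: 5.3
tool_pos: [0.4349, 0.2276, 0.0721]
orientation: [-180.0, -0.1, 43.8]
force: [-2.1, 7.2, -1.9]
opening: 0.0423
gripper_force: 30.0
```

>>> play_rows --pt "0 0 0 0 0 0" --pt "0 0 0 0 0 0" --pt "0 0 0 0 0 0" --pt "0 0 0 0 0 0" --pt "0 0 0.01 0 0 0" --pt "0 0 0.02 0 0 0" --pt "0 0 0.02 0 0 0" --pt "0 0 0.02 0 0 0" --pt "0 0 0.02 0 0 0" --pt "0 0 0.02 0 0 0" --gripper 1

```text
clock: 6.3
tool_pos: [0.4347, 0.2263, 0.1613]
orientation: [180.0, -0.0, 43.8]
force: [0.4, 1.1, -0.3]
opening: 0.0872
gripper_force: 0.0
```

```bash
python3 - <<'E'
from plant import *
from h import *
o=get_obs();print(o['joint_pos'].round(1),o['tool_pos'].round(4),o['orientation'].round(2))
m=camera_model("wrist");p,d=snapshot("wrist");cv2.imwrite("pics/w3.png",p)
h=cv2.cvtColor(p,cv2.COLOR_BGR2HSV)
t=o['tool_pos'];q=m['world_to_cam']@np.r_[t[:2],.103,1];print("axis px",m['fx']*q[0]/q[2]+m['cx'],m['fy']*q[1]/q[2]+m['cy'])
level(p,m)
E
```

```text
[ 50.5   7.4 -29.    0.  -53.6  83.2] [0.4347 0.2263 0.1613] [ 1.800e+02 -3.000e-02  4.377e+01]
axis px 281.7652836356585 233.1257764647594
green c [335.4  59.7] area 2544 bbox (309, 30, 54, 60)
circle (339.2310485839844, 55.29899978637695) (22.570905685424805, 39.704227447509766) 108
bubble [343.3  38.4] [338  32  12  13 115] B [0.5659 0.288  0.056 ] G [0.5514 0.2817 0.057 ] R [0.55586355 0.28185291 0.056     ]
along x: B-G mm 15.75 B-R 11.7
```

View pics/w3.png

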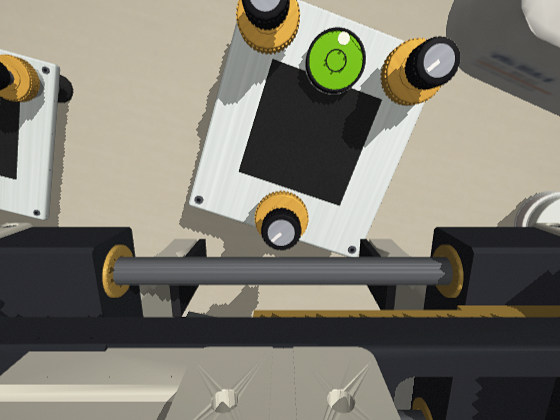

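The head is at (281,234), aligned with the axis at (282,233). The ring was turned 59° with a steady reaction torque. I'll turn to yaw 75°, descend and grip the screw head.

>>> play_rows --pt "0 0 0 0 0 0.043" --pt "0 0 0 0 0 0.043" --pt "0 0 0 0 0 0.043" --pt "0 0 0 0 0 0.043" --pt "0 0 -0.022 0 0 0" --pt "0 0 -0.02 0 0 0" --pt "0 0 -0.02 0 0 0" --pt "0 0 -0.02 0 0 0" --pt "0 0 0 0 0 0" --pt "0 0 0 0 0 0"

```text
clock: 7.35
tool_pos: [0.4348, 0.2264, 0.0948]
orientation: [180.0, 0.0, 74.7]
force: [0.3, 0.0, -0.1]
opening: 0.0875
gripper_force: 0.0
```

>>> play_rows --pt "0 0 0 0 0 0" --pt "0 0 0 0 0 0" --pt "0 0 0 0 0 0" --pt "0 0 0 0 0 0" --pt "0 0 0 0 0 0" --pt "0 0 0 0 0 0" --pt "0 0 0 0 0 0" --pt "0 0 0 0 0 0" --pt "0 0 0 0 0 0" --gripper -1

```text
clock: 8.25
tool_pos: [0.4342, 0.2265, 0.0943]
orientation: [-180.0, 0.0, 74.7]
force: [-4.5, 1.7, 2.6]
opening: 0.0273
gripper_force: 30.0
```

>>> play_rows --pt "0 0 0 0 0 -0.04" --pt "0 0 0 0 0 -0.04" --pt "0 0 0 0 0 -0.04" --pt "0 0 0 0 0 -0.04" --pt "0 0 0 0 0 -0.04" --pt "0 0 0 0 0 -0.04" --pt "0 0 0 0 0 -0.04" --pt "0 0 0 0 0 -0.04" --pt "0 0 0 0 0 0"

```text
clock: 9.15
tool_pos: [0.4339, 0.227, 0.0944]
orientation: [-179.9, 0.0, 16.9]
force: [-6.8, 4.4, 2.8]
opening: 0.0275
gripper_force: 30.0
```

```bash
python3 - <<'E'
from plant import *
from h import *
o=get_obs();print(o['joint_pos'].round(1),o['tool_pos'].round(4),o['orientation'].round(2),o['moment'])
m=camera_model("wrist");p,d=snapshot("wrist");cv2.imwrite("pics/w4.png",p);level(p,m)
E
```

```text
[ 50.6  12.3 -33.6  -0.1 -44.1  56.3] [0.4339 0.227  0.0944] [-1.7993e+02  3.0000e-02  1.6860e+01] [ 1.51760662  2.5318812  -0.06149485]
green c [248.2  25.7] area 3842 bbox (210, 0, 77, 59)
circle (247.83175659179688, 16.36652946472168) (28.480161666870117, 32.20913314819336) 186
bubble [245.    2.5] [243   2   5   2   8] B [0.5576 0.285  0.056 ] G [0.5473 0.2803 0.057 ] R [0.55176497 0.28186003 0.056     ]
along x: B-G mm 11.35 B-R 6.61
```

The screw is turning: the bubble moved about 5 mm for 1 rad. The level is partly cut off in this view, so I'll do 13 more rows, to 151° total, and then lift to look.

>>> play_rows --pt "0 0 0 0 0 -0.04" --pt "0 0 0 0 0 -0.04" --pt "0 0 0 0 0 -0.04" --pt "0 0 0 0 0 -0.04" --pt "0 0 0 0 0 -0.04" --pt "0 0 0 0 0 -0.04" --pt "0 0 0 0 0 -0.04" --pt "0 0 0 0 0 -0.04" --pt "0 0 0 0 0 -0.04" --pt "0 0 0 0 0 -0.04"

```text
clock: 10.2
tool_pos: [0.4343, 0.2277, 0.0944]
orientation: [-179.9, 0.1, -55.2]
force: [-6.1, 6.5, -0.2]
opening: 0.0271
gripper_force: 30.0
```

>>> play_rows --pt "0 0 0 0 0 -0.04" --pt "0 0 0 0 0 -0.04" --pt "0 0 0 0 0 -0.04" --pt "0 0 0 0 0 0" --pt "0 0 0 0 0 0"

```text
clock: 10.7
tool_pos: [0.4345, 0.2278, 0.0944]
orientation: [-180.0, 0.1, -76.5]
force: [-5.1, 5.8, -0.1]
opening: 0.0272
gripper_force: 30.0
```

>>> play_rows --pt "0 0 0 0 0 0" --pt "0 0 0 0 0 0" --pt "0 0 0 0 0 0" --pt "0 0 0 0 0 0" --pt "0 0 0.02 0 0 0" --pt "0 0 0.03 0 0 0" --pt "0 0 0.03 0 0 0.045" --pt "0 0 0 0 0 0.045" --pt "0 0 0 0 0 0.045" --pt "0 0 0 0 0 0.045" --gripper 1

```text
clock: 11.7
tool_pos: [0.4347, 0.2263, 0.1586]
orientation: [-180.0, 0.0, -43.8]
force: [0.0, -0.0, -0.1]
opening: 0.0876
gripper_force: 0.0
```

>>> play_rows --pt "0 0 0 0 0 0.045" --pt "0 0 0 0 0 0.045" --pt "0 0 0 0 0 0.045" --pt "0 0 0 0 0 0.045" --pt "0 0 0 0 0 0.045" --pt "0 0 0 0 0 0.045" --pt "0 0 0 0 0 0" --pt "0 0 0 0 0 0"

```text
clock: 12.5
tool_pos: [0.4347, 0.2263, 0.1583]
orientation: [180.0, 0.0, 4.3]
force: [0.3, -0.2, -0.5]
opening: 0.0879
gripper_force: 0.0
```

```bash
python3 - <<'E'
from plant import *
from h import *
o=get_obs();print(o['joint_pos'].round(1),o['tool_pos'].round(4),o['orientation'].round(2))
m=camera_model("wrist");p,d=snapshot("wrist");cv2.imwrite("pics/w5.png",p);level(p,m)
h=cv2.cvtColor(p,cv2.COLOR_BGR2HSV);g=((h[...,0]>35)&(h[...,0]<80)&(h[...,1]>120)).astype(np.uint8)
x,y,w,hh=cv2.boundingRect(max(cv2.findContours(g,0,2)[0],key=cv2.contourArea));print(x,y,w,hh)
cv2.imwrite("pics/w5c.png",cv2.resize(p[max(0,y-5):y+hh+5,max(0,x-5):x+w+5],None,fx=8,fy=8,interpolation=cv2.INTER_NEAREST))
E
```

```text
[ 50.5   7.6 -29.2   0.  -53.2  43.7] [0.4347 0.2263 0.1583] [179.99   0.     4.28]
green c [220.4  61.7] area 2582 bbox (194, 32, 54, 60)
circle (220.31500244140625, 59.85015869140625) (19.21343231201172, 36.56391906738281) 111
bubble [218.9  58.2] [213  52  12  13 120] B [0.5543 0.2829 0.056 ] G [0.5518 0.2815 0.057 ] R [0.55322302 0.28181548 0.056     ]
along x: B-G mm 2.86 B-R 1.43
193 32 55 60
```

View pics/w5c.png

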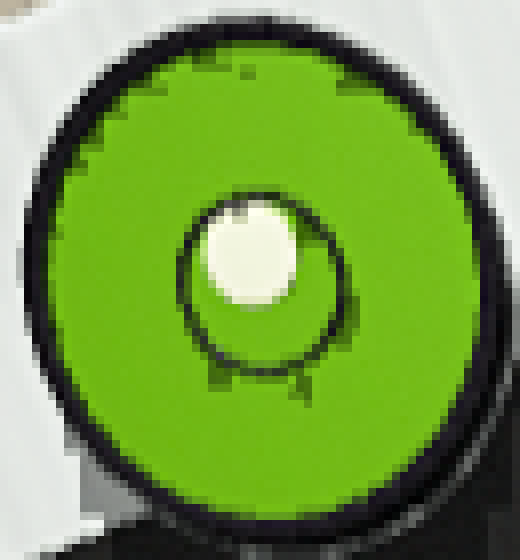

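The bubble is inside the circle, but its centre is 2.85 mm to the rear by both the circle scale and the code. That needs about 33° more clockwise.

>>> play_rows --pt "0 0 -0.02 0 0 0" --pt "0 0 -0.02 0 0 0" --pt "0 0 -0.02 0 0 0" --pt "0 0 -0.02 0 0 0" --pt "0 0 0 0 0 0" --pt "0 0 0 0 0 0"

```text
clock: 13.15
tool_pos: [0.4348, 0.2264, 0.0945]
orientation: [180.0, 0.0, 4.5]
force: [-0.6, -0.0, -0.2]
opening: 0.088
gripper_force: 0.0
```

>>> play_rows --pt "0 0 0 0 0 0" --pt "0 0 0 0 0 0" --pt "0 0 0 0 0 0" --pt "0 0 0 0 0 0" --pt "0 0 0 0 0 0" --pt "0 0 0 0 0 0" --pt "0 0 0 0 0 0" --pt "0 0 0 0 0 0" --pt "0 0 0 0 0 0" --gripper -1

```text
clock: 14.05
tool_pos: [0.4347, 0.2271, 0.0944]
orientation: [-179.9, -0.0, 4.5]
force: [-1.6, 3.7, 0.1]
opening: 0.0271
gripper_force: 30.0
```

>>> play_rows --pt "0 0 0 0 0 -0.037" --pt "0 0 0 0 0 -0.037" --pt "0 0 0 0 0 -0.037" --pt "0 0 0 0 0 -0.037" --pt "0 0 0 0 0 -0.037" --pt "0 0 0 0 0 0" --pt "0 0 0 0 0 0" --pt "0 0 0 0 0 0" --pt "0 0 0 0 0 0"

```text
clock: 14.95
tool_pos: [0.4347, 0.227, 0.0944]
orientation: [-179.9, 0.0, -28.6]
force: [-2.7, 4.4, -0.3]
opening: 0.0274
gripper_force: 30.0
```

>>> play_rows --pt "0 0 0 0 0 0" --pt "0 0 0 0 0 0" --pt "0 0 0 0 0 0" --pt "0 0 0 0 0 0" --pt "0 0 0.02 0 0 0" --pt "0 0 0.03 0 0 0" --pt "0 0 0.03 0 0 0.04" --pt "0 0 0 0 0 0.04" --pt "0 0 0 0 0 0.04" --pt "0 0 0 0 0 0.04" --gripper 1

```text
clock: 15.95
tool_pos: [0.4347, 0.2262, 0.1586]
orientation: [-180.0, -0.0, 0.3]
force: [-0.5, 0.2, -0.6]
opening: 0.0876
gripper_force: 0.0
```

>>> play_rows --pt "0 0 0 0 0 0.04" --pt "0 0 0 0 0 0.04" --pt "0 0 0 0 0 0.04" --pt "0 0 0 0 0 0.04" --pt "0 0 0 0 0 0.04" --pt "0 0 0 0 0 0" --pt "0 0 0 0 0 0"

```text
clock: 16.65
tool_pos: [0.4346, 0.2262, 0.1583]
orientation: [180.0, 0.0, 35.8]
force: [0.1, 0.1, -0.0]
opening: 0.0878
gripper_force: 0.0
```

```bash
python3 - <<'E'
from plant import *
from h import *
o=get_obs();print(o['joint_pos'].round(1),o['tool_pos'].round(4),o['orientation'].round(2))
m=camera_model("wrist");p,d=snapshot("wrist");cv2.imwrite("pics/w6.png",p);level(p,m)
E
```

```text
[ 50.5   7.6 -29.2   0.  -53.2  75.3] [0.4346 0.2262 0.1583] [1.7999e+02 1.0000e-02 3.5830e+01]
green c [313.2  51.9] area 2648 bbox (286, 22, 55, 61)
circle (315.18701171875, 46.93989944458008) (24.137407302856445, 38.500526428222656) 111
bubble [313.5  52.1] [308  46  12  13 128] B [0.5519 0.2816 0.056 ] G [0.5516 0.2818 0.057 ] R [0.55536802 0.2827073  0.056     ]
along x: B-G mm 0.18 B-R -3.63
```

The bubble is now 0.2 mm from the middle. Next I'll descend to the ring and tighten it.

>>> play_rows --pt "0 0 -0.025 0 0 0" --pt "0 0 -0.025 0 0 0" --pt "0 0 -0.025 0 0 0" --pt "0 0 -0.02 0 0 0" --pt "0 0 -0.013 0 0 0" --pt "0 0 0 0 0 0" --pt "0 0 0 0 0 0"

```text
clock: 17.4
tool_pos: [0.4349, 0.2266, 0.0723]
orientation: [180.0, -0.0, 36.0]
force: [0.6, 0.5, 0.4]
opening: 0.0877
gripper_force: 0.0
```

>>> play_rows --pt "0 0 0 0 0 0" --pt "0 0 0 0 0 0" --pt "0 0 0 0 0 0" --pt "0 0 0 0 0 0" --pt "0 0 0 0 0 0" --pt "0 0 0 0 0 0" --pt "0 0 0 0 0 0" --pt "0 0 0 0 0 0" --gripper -1

```text
clock: 18.2
tool_pos: [0.4343, 0.2271, 0.072]
orientation: [-179.9, -0.0, 36.0]
force: [-5.2, 3.6, 2.7]
opening: 0.0417
gripper_force: 30.0
```

>>> play_rows --pt "0 0 0 0 0 -0.03" --pt "0 0 0 0 0 -0.03" --pt "0 0 0 0 0 -0.03" --pt "0 0 0 0 0 -0.03" --pt "0 0 0 0 0 -0.03" --pt "0 0 0 0 0 -0.03" --pt "0 0 0 0 0 -0.03" --pt "0 0 0 0 0 -0.03" --pt "0 0 0 0 0 -0.03"

```text
clock: 19.1
tool_pos: [0.4342, 0.2273, 0.0721]
orientation: [-179.9, 0.0, -12.8]
force: [-6.4, 5.9, 2.1]
opening: 0.0419
gripper_force: 30.0
```

```bash
cat > s.py <<'E'
from plant import *
o=get_obs();print(o['joint_pos'].round(1),o['tool_pos'].round(4),o['orientation'].round(2),o['moment'].round(3),o['force'].round(1),o['tau'][5].round(3))
E
python3 s.py
```

```text
[ 50.6  14.2 -34.9  -0.1 -40.8  26.7] [0.4342 0.2273 0.0721] [-1.7994e+02  3.0000e-02 -1.2760e+01] [1.985 2.352 0.345] [-6.4  5.9  2.1] 1.232
```

>>> play_rows --pt "0 0 0 0 0 -0.02" --pt "0 0 0 0 0 -0.02" --pt "0 0 0 0 0 0"

```text
clock: 19.4
tool_pos: [0.4342, 0.2274, 0.072]
orientation: [-179.9, 0.0, -19.9]
force: [-6.0, 5.4, 2.0]
opening: 0.0421
gripper_force: 30.0
```

```bash
python3 s.py
```

```text
[ 50.6  14.2 -34.9  -0.1 -40.8  19.6] [0.4342 0.2274 0.072 ] [-1.7993e+02  4.0000e-02 -1.9880e+01] [ 1.989  2.306 -0.042] [-6.   5.4  2. ] -0.762
```

>>> play_rows --pt "0 0 0 0 0 -0.015" --pt "0 0 0 0 0 -0.015"

```text
clock: 19.6
tool_pos: [0.4342, 0.2274, 0.072]
orientation: [-179.9, 0.0, -25.2]
force: [-6.7, 6.3, 1.5]
opening: 0.0423
gripper_force: 30.0
```

```bash
python3 s.py
```

```text
[ 50.6  14.2 -34.9  -0.1 -40.8  14.2] [0.4342 0.2274 0.072 ] [-1.7994e+02  4.0000e-02 -2.5240e+01] [2.108 2.359 0.384] [-6.7  6.3  1.5] 0.455
```

>>> play_rows --pt "0 0 0 0 0 -0.015" --pt "0 0 0 0 0 -0.015"

```text
clock: 19.8
tool_pos: [0.4348, 0.2272, 0.0721]
orientation: [-179.9, -0.0, -30.6]
force: [-0.8, 2.0, -0.2]
opening: 0.0425
gripper_force: 30.0
```

```bash
python3 s.py
```

```text
[ 50.6  14.2 -34.9   0.  -40.8   8.8] [0.4348 0.2272 0.0721] [-1.7995e+02 -2.0000e-02 -3.0550e+01] [0.707 0.192 0.991] [-0.8  2.  -0.2] -0.133
```

>>> play_rows --pt "0 0 0 0 0 -0.015" --pt "0 0 0 0 0 -0.015"

```text
clock: 20.0
tool_pos: [0.4351, 0.227, 0.0722]
orientation: [-180.0, -0.0, -35.9]
force: [0.1, 2.8, 0.4]
opening: 0.0422
gripper_force: 30.0
```

```bash
python3 s.py
```

```text
[ 50.6  14.2 -34.9   0.  -40.8   3.4] [0.4351 0.227  0.0722] [-1.7995e+02 -3.0000e-02 -3.5950e+01] [0.587 0.224 0.964] [0.1 2.8 0.4] -0.128
```

The moment rose from 0.38 to about 0.97 N m and stayed there, so the ring is on its stop and slipping in the fingers. I'll release, lift and check.

>>> play_rows --pt "0 0 0 0 0 0" --pt "0 0 0 0 0 0" --pt "0 0 0 0 0 0" --pt "0 0 0 0 0 0" --pt "0 0 0.02 0 0 0" --pt "0 0 0.03 0 0 0" --pt "0 0 0.03 0 0 0.04" --pt "0 0 0.03 0 0 0.04" --pt "0 0 0 0 0 0.04" --pt "0 0 0 0 0 0.04" --gripper 1

```text
clock: 21.0
tool_pos: [0.4349, 0.2267, 0.1609]
orientation: [-179.9, -0.1, -6.9]
force: [-0.0, -0.3, -0.0]
opening: 0.0876
gripper_force: 0.0
```

>>> play_rows --pt "0 0 0 0 0 0.04" --pt "0 0 0 0 0 0.04" --pt "0 0 0 0 0 0.04" --pt "0 0 0 0 0 0.04" --pt "0 0 0 0 0 0" --pt "0 0 0 0 0 0"

```text
clock: 21.6
tool_pos: [0.4346, 0.2263, 0.1599]
orientation: [180.0, 0.0, 21.4]
force: [0.2, 0.7, -0.5]
opening: 0.0881
gripper_force: 0.0
```

```bash
python3 - <<'E'
from plant import *
from h import *
o=get_obs();print(o['tool_pos'].round(4),o['orientation'].round(2),o['force'])
m=camera_model("wrist");p,d=snapshot("wrist");cv2.imwrite("pics/w7.png",p);level(p,m)
h=cv2.cvtColor(p,cv2.COLOR_BGR2HSV);g=((h[...,0]>35)&(h[...,0]<80)&(h[...,1]>120)).astype(np.uint8)
x,y,w,hh=cv2.boundingRect(max(cv2.findContours(g,0,2)[0],key=cv2.contourArea))
cv2.imwrite("pics/w7c.png",cv2.resize(p[max(0,y-5):y+hh+5,max(0,x-5):x+w+5],None,fx=7,fy=7,interpolation=cv2.INTER_NEAREST))
E
```

```text
[0.4346 0.2263 0.1599] [1.800e+02 1.000e-02 2.142e+01] [ 0.21404671  0.66951811 -0.51838563]
green c [270.2  50. ] area 2635 bbox (243, 20, 55, 61)
circle (271.2124328613281, 47.47898483276367) (19.398326873779297, 39.1134147644043) 113
bubble [270.4  50. ] [265  44  12  13 128] B [0.5519 0.2817 0.056 ] G [0.5516 0.2817 0.057 ] R [0.55371711 0.2817059  0.056     ]
along x: B-G mm 0.25 B-R -1.65
```

View pics/w7c.png

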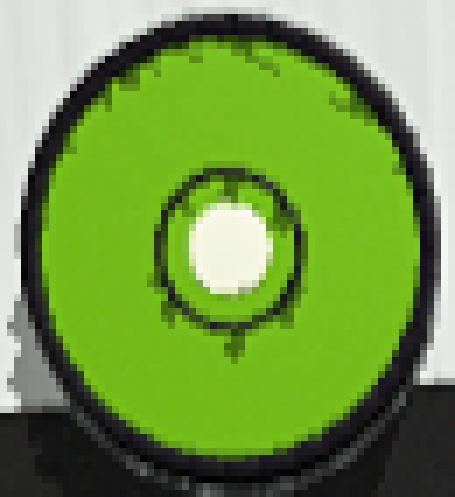

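The crop shows the bubble at (231,249), concentric with the circle. The ring is home and the gripper is clear, so I'm handing the job in.

```bash
python3 -c "
from plant import *
print(close_job())"
```

```text
the job is handed in; nothing more can be done
None
```

I levelled the table and handed the job in at about 22 s on the robot's clock: the bubble is 0.25 mm from the middle of the circle, the lock ring is tight on its stop, and the gripper was clear of everything; `close_job()` returned no verdict.

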